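# Fit both filter cartridges and lock the bayonet ring

### The arm

A 7-joint arm with a two-finger parallel gripper is mounted at the origin on the work surface. World frame = base frame: x ahead of the robot, y to its left, z up, the work surface at z = 0. Lengths are in m, angles in rad, forces in N, time in s.
With the tool pointing down it reaches from about 0.35 to 0.9 m from the base axis. Payload 19.9 kg.
Tool frame: the origin (TCP) lies on the centre line of the jaws, within the pads' length; the fingertips stand 14 mm ahead of it and the grasp point (between the pads) lies 5 mm behind it; z points along the fingers, y is the line along which they close (so a half turn about z gives the same grasp; the last joint's range is limited). The gripper opens to 85 mm and grips with 20 to 120 N. Pads are 22 mm wide; open, the fingers measure 114 mm over their backs; the gripper's body (76 mm by 85 mm) begins 54 mm behind the grasp point. The pads swing forward as they close: fully open they stand 13 mm farther back than shut.
Start: joints at [1.119, 0.417, -0.01, 1.614, 0.005, 1.111, -0.053], TCP at [0.25, -0.573, 0.245] pointing down, gripper open.
Joint ranges: [-2.81, 2.81], [-0.39, 2.02], [-1.27, 1.25], [0.06, 2.57], [-1.19, 4.33], [0.19, 2], [-2.82, 2.82]. Speed limits (rad/s): [1.89, 1.89, 2.39, 2.39, 3.01, 3.01, 3.01].

### API

Orientations are given as a unit quaternion [x, y, z, w].
In Python, from bench import arm, eyes gives the robot as it stands (arm), with the cameras (eyes).
- The arm moves only by the tool drive_effector, called by a JSON object that holds its "method" and its "body", one argument or row to a line. Schema: {"type":"object","properties":{"moves":{"type":"array","items":{"type":"object","properties":{"jaw":{"type":"number"},"pos":{"type":"array","items":{"type":"number"},"minItems":3,"maxItems":3},"r":{"type":"array","items":{"type":"number"},"minItems":3,"maxItems":3}},"additionalProperties":false,"required":["jaw"]},"minItems":1,"maxItems":10},"only":{"type":"string"},"quiet":{"type":"boolean"},"lines":{"type":"string"}},"required":["moves"],"additionalProperties":false}. moves is a list of rows, 1 to 10 of them, each an object with the fields jaw (the opening from 0.0 (shut) to 1.0 (fully open)), pos (a list: dx, dy, dz in m), r (a list: a rotation vector rx, ry, rz in rad); a field left out counts as zero (the opening has to be given); each row shifts and turns the commanded pose from where the row before left it, along the tool's axes as they then stand; what a row does not reach is not made up. A row lasts 1/8 s, in which the tool goes at most 0.0625 m and 0.188 rad, less where a joint would pass 70% of its speed; a pose out of reach is approached as far as the arm can. The fingers move at their own pace and stop on an object; the grip force is fixed at half the most. Time passes only in rows, so rows that do not move let the fingers close. The tool returns the time, the measured TCP pose, the force, the opening and the grip force at its end. only (a regular expression) keeps the lines of the reply that match it, lines (a string "A,B") keeps lines A to B, and quiet returns only ok. Input that does not fit is refused with a message, and nothing moves.
- arm.read_state(): the state, without advancing time (a new reading comes with each control period).
- eyes.read_camera(name): name is "scene" or "top" or "wrist"; returns a dict with "color" (400x640x3 uint8, red, green, blue), "K" (3x3 intrinsics, pixels), "world_from_camera" (4x4, takes a point from camera to world coordinates). Camera axes: x right, y up, looking along -z (the intrinsics and any distortion apply to the point x, -y, -z); pixel columns grow to the right and rows downward; lengths in m; the calibration is good to about 2 mm. A picture is of the moment at which its call begins. There is no depth.
- arm.job_done(): hands the job in; it is judged then, once.
The state is a dict: "clock": time; "qpos": joint angles; "joint_velocities": joint speeds; "joint_efforts": joint torques, N m; "tool_pos": TCP position; "tool_rot": TCP orientation; "contact_force": force on the tool from outside, world axes, zero at the start; "ft_torque": the same for the moment, N m; "opening": opening from 0.0 (shut) to 1.0 (fully open); "grasp_force": force on a finger pad.
Only numpy, scipy, OpenCV 4.12 (cv2) and the standard library are available. Lean on these libraries where they do the work, as an engineer would, in place of code of your own. Each camera call takes 0.05 s, during which the arm holds its last target. There are 200 camera calls.

### The job

Fit new cartridges in the pantry's water filter: first put the round-knobbed cartridge fully home in the pocket whose plate has one stud, then the square-knobbed one fully home in the pocket with two studs, flanges flat on the sloping deck. Next twist the winged bayonet ring between them a quarter turn clockwise until it clicks locked over both, and only then press the flush button on the filter's foot all the way down and let it go. Leave the other things on the counter where they stand.

Things in the scene. Friction and masses are not known exactly. Their poses are not given: they have to be found in the camera images.
- filter: fixed water filter: grey head, its deck (110 x 210 mm) sloping 25 degrees to the robot, on a foot 30 mm thick, 220 mm wide, 140 mm ahead to 85 mm behind. Origin on the counter; x level to the filter's back, y along the deck, z up. Deck centre (the ring's axis) 120 mm above the origin; deck normal (-0.423, 0, 0.906). Pockets 39 mm wide, 45 mm deep along the normal, at y = +64 and -64 mm.
- pocket1_mouth (a point): centre of the mouth, in the deck's surface, of the pocket whose black plate (on the deck just below the mouth) carries one white stud; it may be the left or the right pocket. Level frame with the filter's yaw; the pocket runs along the filter's deck normal.
- pocket1_home (a point): where the origin of the round-knobbed cartridge lies when it is fully home in that pocket (36 mm down the pocket's axis from the mouth, flange flat on the deck, knob top then 35 mm off the deck)
- pocket2_mouth (a point): the same for the pocket whose plate carries two studs
- pocket2_home (a point): where the origin of the square-knobbed cartridge lies when it is fully home in the two-stud pocket
- cartridge_round: white cartridge with round flange (44 mm) and round upright knob (20 mm across). Origin: centre of its underside; z up through the knob. Round 35 mm body (chamfered foot) from 0 to 36 mm, flange 36 to 41 mm, knob 41 to 71 mm. 80 to 170 g. Starts upright on the counter, left or right of the filter.
- cartridge_square: white cartridge with square flange (42 mm) and square upright knob (19 mm, faces along its x and y). Origin: centre of its underside; z up through the knob. Round 35 mm body (chamfered foot) from 0 to 36 mm, flange 36 to 41 mm, knob 41 to 71 mm. 80 to 170 g. Starts upright on the counter, left or right of the filter.
- ring (a joint): angle of the bayonet ring, rad: 0 open (wings up and down the slope), 1.571 locked (wings over both flanges, at a stop). Grows clockwise seen from above. Starts at 0 to 0.3. Loose (0.04 N m) to 1.05, then a spring click of 0.25 N m; past about 1.4 it snaps on to 1.571, let go before that it stays short. Wings 96 x 24 mm, pass 3 mm above home flanges.
- ring_grip (a point): on the ring's axis, 34 mm off the deck, inside the black upright grip bar (44 mm long, 12 mm thick, from 12 to 42 mm off the deck). z is the deck normal, x along the bar and the wings, y across the bar; it turns with the ring.
- flush (a joint): travel of the flush button, m: 0 = up, 0.006 = fully down; springs back, about 5 N when fully down
- flush_top (a point): centre of the top of the flush button, a grey round button (26 mm across) in a black housing on the front of the filter's foot; pressed straight down
- mug: white mug, 80 mm across, 90 mm tall, handle on its own +y side; a bystander, origin under its centre
- jar: glass storage jar, 80 mm across, 120 mm tall; a bystander, origin under its centre
- spice: amber spice jar, 42 mm across, 75 mm tall; a bystander, origin under its centre
- tin: low metal tin, 52 mm across, 55 mm tall; a bystander, origin under its centre
- can: food can, 68 mm across, 100 mm tall; a bystander, origin under its centre
- mill: turned wooden pepper mill, 54 mm across, 130 mm tall; a bystander, origin under its centre

How it is judged:
By the outcome, as a careful person would: the job done as asked, in the order asked, and still so for the second after the job is handed in, with the robot touching nothing.
It also fails if it takes over 72 s, if anything falls off the work surface, if the arm or the gripper's body presses on something with over 40 N, if the wrist force passes 120 N, or if a joint passes its speed limit or range.

## Working session

There is one attempt and no reset: what is moved stays moved. The work goes in short steps, Python scripts to look and compute and a tool call to move; the robot and the scene stay as the last step left them, time stands still between calls to the robot, and variables do not carry over. Pictures are saved under pics/ and viewed, at most 12 in all, crops included, and the job is handed in when it is done.

```bash
ls; mkdir -p pics
```

Run:
```python
from bench import arm, eyes
import cv2,json,numpy as np
for n in ["scene","top"]:
    d=eyes.read_camera(n); cv2.imwrite(f"pics/{n}0.png",d["color"][:,:,::-1])
    print(n,[k for k in d],np.round(d["K"],2).tolist(),np.round(d["world_from_camera"],4).tolist())
    np.savez(f"{n}0.npz",**{k:d[k] for k in("color","K","world_from_camera")})
s=arm.read_state();print(s["clock"],s["tool_pos"],s["tool_rot"])
```

```text
bench.py
pics
scene ['color', 'K', 'world_from_camera'] [[417.31, 0.0, 322.77], [0.0, 417.31, 193.24], [0.0, 0.0, 1.0]] [[0.7201, -0.4353, 0.5403, 1.2807], [0.6937, 0.4342, -0.5747, -0.8258], [0.0156, 0.7886, 0.6146, 0.9893], [0.0, 0.0, 0.0, 1.0]]
top ['color', 'K', 'world_from_camera'] [[415.94, 0.0, 314.11], [0.0, 415.94, 199.98], [0.0, 0.0, 1.0]] [[0.0079, 0.9985, -0.0538, 0.4754], [-0.9999, 0.0084, 0.0083, -0.0123], [0.0088, 0.0537, 0.9985, 1.2584], [0.0, 0.0, 0.0, 1.0]]
0.1 [ 0.24947013 -0.57273178  0.24471814] [ 9.78976663e-01  2.03971519e-01 -1.51649366e-04 -5.38418758e-04]
```

View pics/scene0.png

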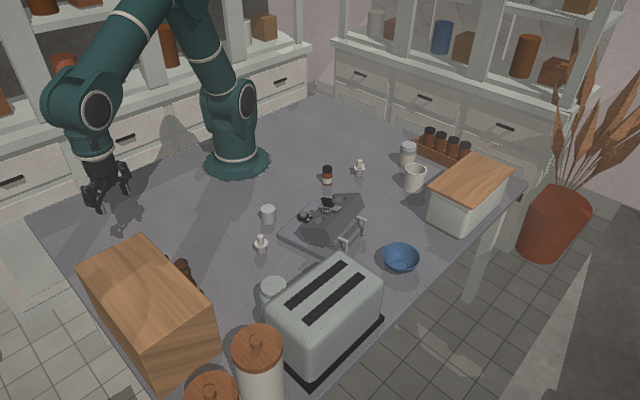

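View pics/top0.png

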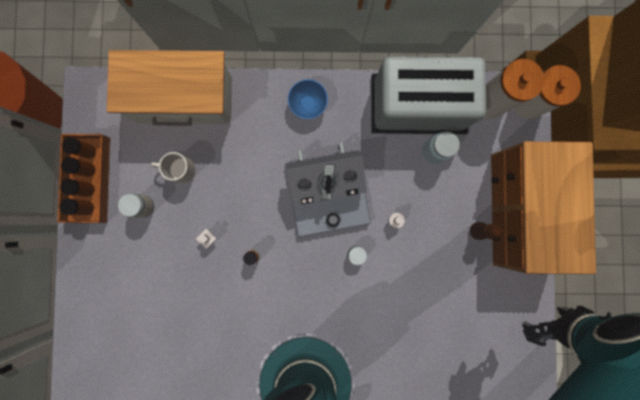

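The top view shows the filter at about (328,195), the round cartridge at about (397,220) on the right, and the square one at about (205,239) on the left. I'll enlarge the area to pick out pixels.

Run:
```python
import cv2,numpy as np
t=np.load("top0.npz")["color"][:,:,::-1]; 
a=cv2.resize(t[140:250,270:415],None,fx=5,fy=5,interpolation=cv2.INTER_CUBIC)
cv2.imwrite("pics/c1.png",a)
s=np.load("scene0.npz")["color"][:,:,::-1]
b=cv2.resize(s[150:260,240:375],None,fx=4,fy=4,interpolation=cv2.INTER_CUBIC)
c=cv2.resize(t[220:260,185:225],None,fx=5,fy=5,interpolation=cv2.INTER_CUBIC)
o=np.zeros((440,540+200,3),np.uint8);o[:,:540]=b;o[:200,540:]=c
cv2.imwrite("pics/c2.png",o)
```

```text
(no output)
```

View pics/c1.png

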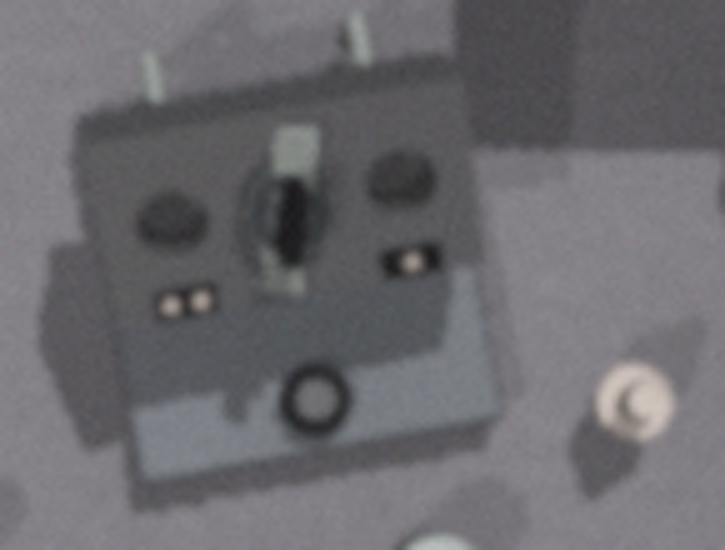

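View pics/c2.png

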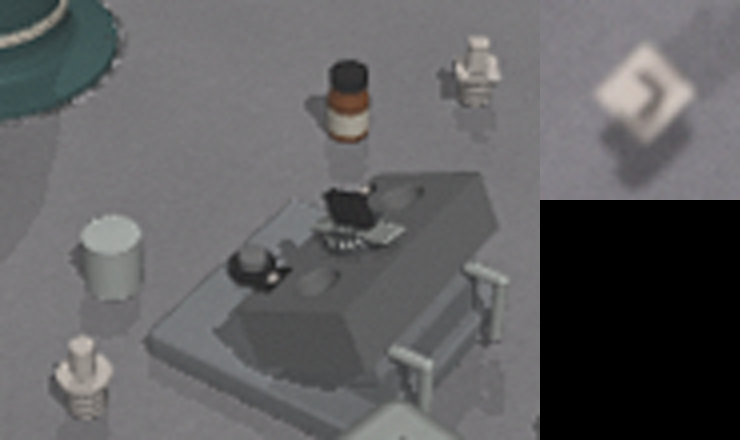

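Plate with one stud is the right-hand pocket (c1 at 412,262), and two studs is the left (185,300). The flush button is at c1 (316,398). The square cartridge sits about 45° off the image axes.

Create h.py:
```python
import numpy as np
from scipy.optimize import least_squares
from scipy.spatial.transform import Rotation as R
C={n:np.load(n+"0.npz") for n in("top","scene")}
def proj(n,p,d=None):
    d=d or C[n]; p=np.atleast_2d(p); T=np.linalg.inv(d["world_from_camera"])
    q=p@T[:3,:3].T+T[:3,3]; q=q*[1,-1,-1]; u=q@d["K"].T; return u[:,:2]/u[:,2:]
c1=lambda x,y:np.array([(x+.5)/5-.5+270,(y+.5)/5-.5+140])
c2=lambda x,y:np.array([(x+.5)/4-.5+240,(y+.5)/4-.5+150])
c3=lambda x,y:np.array([(x-540+.5)/5-.5+185,(y+.5)/5-.5+220])
```

Run:
```python
from h import *
def fp(v,l): c,s=np.cos(v[2]),np.sin(v[2]); return np.array([v[0]+c*l[0]-s*l[1],v[1]+s*l[0]+c*l[1],l[2]])
obs=[("top",(0,.064,.12),c1(172,220)),("top",(0,-.064,.12),c1(402,180)),("top",(-.14,.11,.03),c1(143,480)),("top",(-.14,-.11,.03),c1(500,412)),
("top",(.0499,.105,.1433),c1(80,118)),("top",(.0499,-.105,.1433),c1(458,60)),("scene",(0,-.064,.12),c2(319,281)),("scene",(0,.064,.12),c2(400,197))]
f=lambda v:np.concatenate([proj(n,fp(v,l))[0]-u for n,l,u in obs])
r=least_squares(f,[.5,-.03,0],loss="soft_l1");print("filter",r.x.round(4));print(f(r.x).reshape(-1,2).round(2))
v=r.x
def tri(o,x0): 
    g=lambda p:np.concatenate([proj(n,p)[0]-u for n,u in o]); r=least_squares(g,x0); return r.x.round(4),r.fun.round(2)
print("flush",tri([("top",c1(316,399)),("scene",c2(253,257))],[.4,-.05,.04]))
def cart(o):
    g=lambda p:np.concatenate([proj(n,[p[0],p[1],z])[0]-u for n,z,u in o]); r=least_squares(g,[.4,0]); return r.x.round(4),r.fun.round(2)
print("round",cart([("top",.041,c1(634,402)),("scene",.041,c2(84,376)),("scene",.071,c2(82,341))]))
print("sq",cart([("top",.041,c3(645,93)),("scene",.041,c2(478,72)),("scene",.071,c2(478,40))]))
def back(n,u,z): return least_squares(lambda p:proj(n,[p[0],p[1],z])[0]-u,[.4,0]).x
q=[back("top",c3(*p),.041) for p in((596,97),(645,42),(694,92),(648,145))]
print(np.array(q).round(4)); 
for a,b in((0,1),(1,2),(2,3),(3,0)):
    d=q[b]-q[a];print(np.linalg.norm(d).round(4),np.degrees(np.arctan2(d[1],d[0])).round(1))
# ring predicted wing ends for angles
for a in(0,.1,.2,.3):
    ex=np.array([.906,0,.423]);ey=np.array([0,1,0]);n=np.array([-.423,0,.906]);d=np.cos(a)*ex-np.sin(a)*ey
    print(a,[(((proj("top",fp(v,np.array([0,0,.12])+s*.048*d+.01*n))[0]-[270,140]+.5)*5-.5).round(0)) for s in(1,-1)])
```

```text
filter [ 0.5943 -0.0563  0.1899]
[[-0.07 -0.27]
 [-0.31 -0.62]
 [-0.62  0.03]
 [ 1.31  0.08]
 [-0.11  3.9 ]
 [ 0.77  1.62]
 [ 0.56  0.62]
 [ 1.44  0.4 ]]
flush (array([ 0.4845, -0.0772,  0.0474]), array([-0.01, -0.01, -0.01, -0.  ]))
round (array([ 0.4847, -0.2644]), array([ 0.18, -0.14,  0.12, -1.14, -0.1 ,  0.8 ]))
sq (array([0.4274, 0.2917]), array([ 0.28, -0.18, -0.21, -1.3 ,  0.3 ,  0.48]))
[[0.4243 0.3209]
 [0.4565 0.2931]
 [0.4277 0.264 ]
 [0.3968 0.2901]]
0.0425 -40.8
0.041 -134.7
0.0404 139.9
0.0413 48.2
0 [array([275., 120.]), array([301., 284.])]
0.1 [array([284., 119.]), array([293., 285.])]
0.2 [array([293., 119.]), array([284., 286.])]
0.3 [array([302., 119.]), array([275., 285.])]
```

Add to h.py:
```python
def tool(yaw,tilt=0):  # tool x along yaw, z down, tilted forward about tool y
    return R.from_euler("z",yaw)*R.from_quat([1,0,0,0])*R.from_euler("y",tilt)
def plan(p0,q0,p1,R1,N=None):
    R0=R.from_quat(q0); w=(R0.inv()*R1).as_rotvec(); d=R0.inv().apply(np.array(p1)-p0)
    need=max(np.linalg.norm(d)/.06,np.linalg.norm(w)/.18); N=N or int(np.ceil(max(need,1)))
    r=R.from_rotvec(w/N); M=sum((R.from_rotvec(w/N*k).as_matrix() for k in range(N)),np.zeros((3,3)))
    print(N,"x",np.linalg.solve(M,d).round(4),(w/N).round(4))
def go(p1,R1,N=None):
    from bench import arm, eyes
    s=arm.read_state(); plan(s["tool_pos"],s["tool_rot"],p1,R1,N)
```

```bash
python3 -c "
from h import *
go([.4847,-.2644,.2],tool(.19))"
```

{"method": "drive_effector", "body": {
  "moves": [
    {"jaw": 1, "pos": [0.0457, -0.0315, 0.0064], "r": [0, 0, 0.0315]},
    {"jaw": 1, "pos": [0.0457, -0.0315, 0.0064], "r": [0, 0, 0.0315]},
    {"jaw": 1, "pos": [0.0457, -0.0315, 0.0064], "r": [0, 0, 0.0315]},
    {"jaw": 1, "pos": [0.0457, -0.0315, 0.0064], "r": [0, 0, 0.0315]},
    {"jaw": 1, "pos": [0.0457, -0.0315, 0.0064], "r": [0, 0, 0.0315]},
    {"jaw": 1, "pos": [0.0457, -0.0315, 0.0064], "r": [0, 0, 0.0315]},
    {"jaw": 0.7, "pos": [0.0457, -0.0315, 0.0064], "r": [0, 0, 0.0315]},
    {"jaw": 0.7}
  ]
}}

```text
clock: 1.1
tool_pos: [0.4869, -0.2604, 0.1997]
tool_rot: [0.995, 0.098, -0.0, -0.001]
contact_force: [-1.0, -0.6, 0.5]
opening: 0.7
grasp_force: 0.0
```

Run:
```python
from h import *
from bench import arm, eyes
import cv2
d=eyes.read_camera("wrist");np.savez("wrist1.npz",**{k:d[k] for k in("color","K","world_from_camera")})
cv2.imwrite("pics/w1.png",d["color"][:,:,::-1])
s=arm.read_state();R0=R.from_quat(s["tool_rot"]);print(s["tool_pos"],R0.as_matrix().round(3).tolist())
w=d["world_from_camera"];print("cam in tool",R0.inv().apply(w[:3,3]-s["tool_pos"]).round(4),(R0.inv().as_matrix()@w[:3,:3]).round(3).tolist())
print("round px",proj(0,[[.4847,-.2644,.041],[.4847,-.2644,.071],[.594,-.056,.12]],d).round(1).tolist())
```

```text
[ 0.48539161 -0.26277883  0.19992598] [[0.981, 0.192, -0.001], [0.192, -0.981, 0.001], [-0.001, -0.001, -1.0]]
cam in tool [ 0.0771 -0.0008 -0.1289] [[0.004, 0.955, 0.295], [1.0, -0.004, -0.001], [-0.0, 0.295, -0.955]]
round px [[324.6, 188.5], [324.7, 197.6], [6.7, -25.2]]
```

View pics/w1.png

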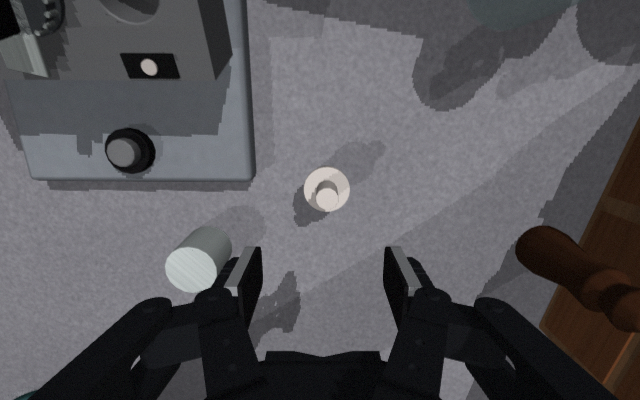

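The round cartridge shows at (327,190) for the flange and (327,198) for the knob top, within about 2 px of where I predicted. The foot's front corners are at (33,178) and (253,180). Now refining and descending.

Run:
```python
from h import *
C["w"]=np.load("wrist1.npz")
r=least_squares(lambda p:np.r_[proj("w",[p[0],p[1],.041])[0]-[327,189.8],proj("w",[p[0],p[1],.071])[0]-[327,198.3]],[.48,-.26]);print(r.x,r.fun)
def fp(v,l): c,s=np.cos(v[2]),np.sin(v[2]); return np.array([v[0]+c*l[0]-s*l[1],v[1]+s*l[0]+c*l[1],l[2]])
obs=[("top",(0,.064,.12),c1(172,220)),("top",(0,-.064,.12),c1(402,180)),("top",(-.14,.11,.03),c1(143,480)),("scene",(0,-.064,.12),c2(319,281)),("scene",(0,.064,.12),c2(400,197)),
("w",(-.14,.11,.03),(33,178)),("w",(-.14,-.11,.03),(253,180))]
f=lambda v:np.concatenate([(proj(n,fp(v,l))[0]-u)*(.3 if n=="w" else 1) for n,l,u in obs])
q=least_squares(f,[.5,-.03,0],loss="soft_l1");print("filter",q.x.round(4),f(q.x).reshape(-1,2).round(2).tolist())
go([*r.x,.058],tool(.19))
```

```text
[ 0.48417798 -0.2666713 ] [-0.22674417 -0.37807128  0.20495144  0.34495683]
filter [ 0.5928 -0.0578  0.1973] [[0.52, 0.45], [0.23, -0.24], [0.3, 0.75], [-0.0, 0.68], [0.67, 0.36], [-1.54, 0.26], [-0.36, -0.28]]
3 x [-0.0006  0.0012  0.0473] [-0.0003  0.0002  0.0012]
```

{"method": "drive_effector", "body": {
  "moves": [
    {"jaw": 0.6, "pos": [-0.0006, 0.0012, 0.047], "r": [0, 0, 0.001]},
    {"jaw": 0.6, "pos": [-0.0006, 0.0012, 0.047], "r": [0, 0, 0.001]},
    {"jaw": 0.6, "pos": [-0.0006, 0.0012, 0.047], "r": [0, 0, 0.001]},
    {"jaw": 0.6},
    {"jaw": 0},
    {"jaw": 0},
    {"jaw": 0},
    {"jaw": 0},
    {"jaw": 0, "pos": [0, 0, -0.05]},
    {"jaw": 0, "pos": [0, 0, -0.05]}
  ]
}}

```text
clock: 2.4
tool_pos: [0.4835, -0.2685, 0.1621]
tool_rot: [0.996, 0.094, 0.0, 0.0]
contact_force: [0.7, -0.2, -0.6]
opening: 0.214
grasp_force: 58.6
```

Run:
```python
from h import *
from bench import arm, eyes
s=arm.read_state();print(s["tool_pos"],s["opening"],s["grasp_force"],s["contact_force"])
n=np.array([-.423*np.cos(.197),-.423*np.sin(.197),.906]);m=np.array([.6053,-.1205,.12])
go(m+.135*n,tool(.197,.4363))   # approach
```

```text
[ 0.48348181 -0.26845382  0.16210697] 0.2142597977109545 58.60065579414368 [ 0.67122155 -0.24633006 -0.5554445 ]
3 x [ 0.034  -0.0406 -0.0222] [ 0.0009  0.1452 -0.0031]
```

{"method": "drive_effector", "body": {
  "moves": [
    {"jaw": 0, "pos": [0.034, -0.04, -0.022], "r": [0, 0.145, -0.003]},
    {"jaw": 0, "pos": [0.034, -0.04, -0.022], "r": [0, 0.145, -0.003]},
    {"jaw": 0, "pos": [0.034, -0.04, -0.022], "r": [0, 0.145, -0.003]},
    {"jaw": 0},
    {"jaw": 0}
  ]
}}

```text
clock: 3.02
tool_pos: [0.5498, -0.134, 0.2399]
tool_rot: [0.972, 0.096, 0.215, -0.02]
contact_force: [-0.4, -1.2, -2.5]
opening: 0.209
grasp_force: 58.7
```

Run:
```python
from h import *
from bench import arm, eyes
import cv2
n=np.array([-.423*np.cos(.197),-.423*np.sin(.197),.906]);m=np.array([.6053,-.1205,.12])
d=eyes.read_camera("wrist");np.savez("wrist2.npz",**{k:d[k] for k in("color","K","world_from_camera")})
cv2.imwrite("pics/w2.png",d["color"][:,:,::-1])
print("mouth px",proj(0,[m,[.5928,-.0578,.12]],d).round(1).tolist())
go(m+.08*n,tool(.197,.4363))
```

```text
mouth px [[317.4, 191.9], [243.9, 191.8]]
1 x [ 0.0014 -0.0028  0.0523] [ 0.0031  0.0016 -0.0004]
```

View pics/w2.png

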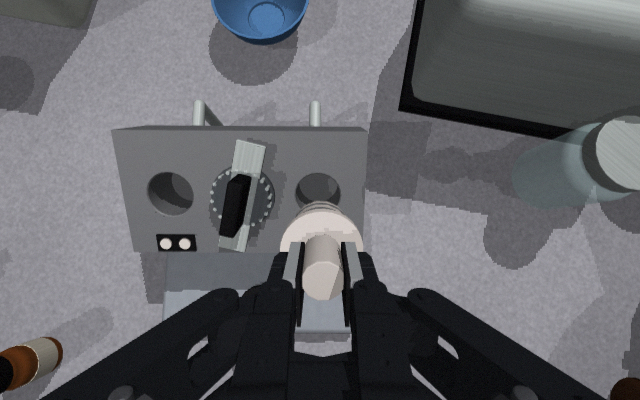

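The mouths are at about (318,193) and (170,193), with the ring centre at (242,194). That agrees with my model (317.4,191.9) to under 1 mm, and the cartridge is held straight. Now inserting.

{"method": "drive_effector", "body": {
  "moves": [
    {"jaw": 0, "pos": [0.0004, -0.0028, 0.05], "r": [0.003, 0.0016, 0]},
    {"jaw": 0},
    {"jaw": 0}
  ]
}}

```text
clock: 3.45
tool_pos: [0.5704, -0.1271, 0.194]
tool_rot: [0.972, 0.096, 0.215, -0.022]
contact_force: [-0.4, 0.2, -1.1]
opening: 0.21
grasp_force: 58.8
```

Run:
```python
from h import *
n=np.array([-.423*np.cos(.197),-.423*np.sin(.197),.906]);u=np.array([.906*np.cos(.197),.906*np.sin(.197),.423]);m=np.array([.6053,-.1205,.12])
go(m+.022*n-.001*u,tool(.197,.4363))
```

```text
2 x [-0.      0.0002  0.03  ] [-0.0005  0.0002 -0.0003]
```

{"method": "drive_effector", "body": {
  "moves": [
    {"jaw": 0, "pos": [0, 0, 0.014]},
    {"jaw": 0, "pos": [0, 0, 0.012]},
    {"jaw": 0, "pos": [0, 0, 0.008]},
    {"jaw": 0, "pos": [0, 0, 0.006]},
    {"jaw": 0}
  ]
}}

```text
clock: 4.08
tool_pos: [0.5868, -0.1231, 0.157]
tool_rot: [0.972, 0.096, 0.215, -0.022]
contact_force: [-1.6, -1.3, -1.9]
opening: 0.21
grasp_force: 58.9
```

Inserted about 17 mm without contact. Pushing home now.

{"method": "drive_effector", "body": {
  "moves": [
    {"jaw": 0, "pos": [0, 0, 0.008]},
    {"jaw": 0, "pos": [0, 0, 0.006]},
    {"jaw": 0, "pos": [0, 0, 0.003]},
    {"jaw": 0, "pos": [0, 0, 0.002]},
    {"jaw": 0}
  ]
}}

```text
clock: 4.7
tool_pos: [0.5952, -0.1217, 0.1415]
tool_rot: [0.971, 0.096, 0.216, -0.021]
contact_force: [-19.9, -0.6, 27.8]
opening: 0.207
grasp_force: 68.1
```

Run:
```python
from h import *
from bench import arm, eyes
n=np.array([-.423*np.cos(.197),-.423*np.sin(.197),.906]);m=np.array([.6053,-.1205,.12])
print("height",(arm.read_state()["tool_pos"]-m)@n)
```

```text
height 0.023747191306837733
```

{"method": "drive_effector", "body": {
  "moves": [
    {"jaw": 0, "pos": [0, 0, -0.002]},
    {"jaw": 0.45},
    {"jaw": 0.45},
    {"jaw": 0.45},
    {"jaw": 0.45, "pos": [0, 0, -0.03]},
    {"jaw": 0.45, "pos": [0, 0, -0.04]},
    {"jaw": 0, "pos": [-0.005, 0, -0.02]},
    {"jaw": 0}
  ]
}}

```text
clock: 5.7
tool_pos: [0.5523, -0.1308, 0.2227]
tool_rot: [0.971, 0.096, 0.216, -0.021]
contact_force: [0.5, 0.5, -0.0]
opening: 0.031
grasp_force: 0.0
```

Run:
```python
from h import *
from bench import arm, eyes
import cv2
n=np.array([-.423*np.cos(.197),-.423*np.sin(.197),.906]);m=np.array([.6053,-.1205,.12])
d=eyes.read_camera("wrist");np.savez("wrist3.npz",**{k:d[k] for k in("color","K","world_from_camera")})
print("flange top if home",proj(0,[m+.005*n,m+.035*n,[.5928,-.0578,.12]],d).round(1).tolist(),arm.read_state()["tool_pos"])
s=eyes.read_camera("scene");np.savez("scene3.npz",**{k:s[k] for k in("color","K","world_from_camera")})
c=d["color"][100:300,150:450,::-1];c=cv2.resize(c,None,fx=2,fy=2)
e=cv2.resize(s["color"][170:270,270:370,::-1],None,fx=4,fy=4,interpolation=cv2.INTER_CUBIC)[:, :200]
cv2.imwrite("pics/w3.png",np.hstack([c,e]))
```

```text
flange top if home [[320.8, 194.4], [320.7, 206.3], [242.4, 192.6]] [ 0.55239674 -0.13044381  0.22175057]
```

View pics/w3.png

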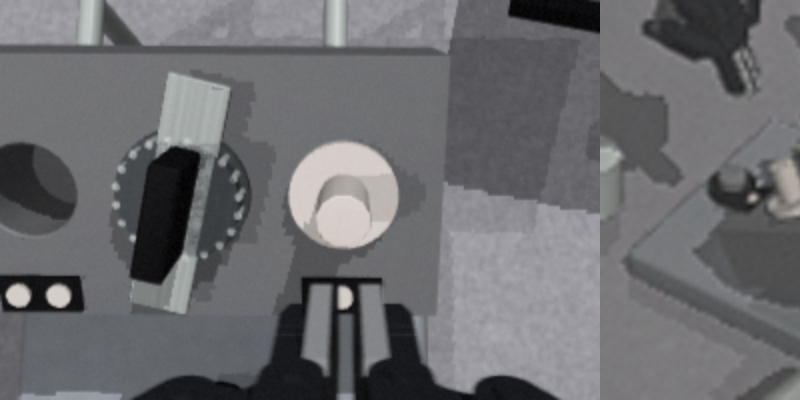

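The round cartridge is seated with its flange centred on the mouth at crop (344,194). A straight press on the knob top will confirm it is home.

Add to h.py:
```python
n=np.array([-.423*np.cos(.197),-.423*np.sin(.197),.906]);u=np.array([.906*np.cos(.197),.906*np.sin(.197),.423]);v=np.array([-np.sin(.197),np.cos(.197),0])
m1=np.array([.6053,-.1205,.12])-.0015*u; m2=m1+.128*v; ctr=m1+.064*v
def rel(m):
    from bench import arm, eyes
    d=arm.read_state()["tool_pos"]-m; print("rel u v n",(d@u).round(4),(d@v).round(4),(d@n).round(4))
```

```bash
python3 -c "
from h import *
rel(m1);go(m1+.055*n,tool(.197,.4363))"
```

```text
rel u v n -0.0045 0.0009 0.1143
1 x [0.0045 0.0009 0.0594] [-0.0009 -0.0001 -0.0002]
```

{"method": "drive_effector", "body": {
  "moves": [
    {"jaw": 0, "pos": [0.0045, 0.0009, 0.03]},
    {"jaw": 0, "pos": [0, 0, 0.028]},
    {"jaw": 0, "pos": [0, 0, 0.004]},
    {"jaw": 0, "pos": [0, 0, 0.002]},
    {"jaw": 0, "pos": [0, 0, 0.002]},
    {"jaw": 0}
  ]
}}

```text
clock: 6.55
tool_pos: [0.5835, -0.1249, 0.165]
tool_rot: [0.971, 0.096, 0.216, -0.021]
contact_force: [-14.1, 2.8, 16.2]
opening: -0.001
grasp_force: 10.3
```

```bash
python3 -c "
from h import *
rel(m1)"
```

```text
rel u v n 0.0003 -0.0001 0.0502
```

{"method": "drive_effector", "body": {
  "moves": [
    {"jaw": 0, "pos": [0, 0, 0.0015]},
    {"jaw": 0}
  ]
}}

```text
clock: 6.8
tool_pos: [0.5838, -0.125, 0.1648]
tool_rot: [0.971, 0.096, 0.216, -0.021]
contact_force: [-38.3, 3.0, 48.3]
opening: 0.003
grasp_force: 30.0
```

```bash
python3 -c "
from h import *
rel(m1)"
```

```text
rel u v n 0.0005 -0.0002 0.0499
```

{"method": "drive_effector", "body": {
  "moves": [
    {"jaw": 0, "pos": [0, 0, -0.04]},
    {"jaw": 0, "pos": [0, 0, -0.06]},
    {"jaw": 0.6, "pos": [0, 0, -0.03]}
  ]
}}

```text
clock: 7.18
tool_pos: [0.53, -0.1361, 0.2836]
tool_rot: [0.971, 0.096, 0.217, -0.02]
contact_force: [0.6, -0.6, 0.1]
opening: 0.203
grasp_force: 0.0
```

```bash
python3 -c "
from h import *
go([.4,.22,.24],tool(.84))"
```

```text
7 x [ 0.0053 -0.0549  0.0065] [ 0.0205 -0.0605 -0.0904]
```

```bash
python3 -c "
from h import *
go([.4274,.2917,.21],tool(.84),8)"
```

```text
8 x [ 0.0112 -0.0547  0.011 ] [ 0.0179 -0.0529 -0.0791]
```

{"method": "drive_effector", "body": {
  "moves": [
    {"jaw": 0.6, "pos": [0.0112, -0.0547, 0.011], "r": [0.0179, -0.0529, -0.0791]},
    {"jaw": 0.6, "pos": [0.0112, -0.0547, 0.011], "r": [0.0179, -0.0529, -0.0791]},
    {"jaw": 0.6, "pos": [0.0112, -0.0547, 0.011], "r": [0.0179, -0.0529, -0.0791]},
    {"jaw": 0.6, "pos": [0.0112, -0.0547, 0.011], "r": [0.0179, -0.0529, -0.0791]},
    {"jaw": 0.6, "pos": [0.0112, -0.0547, 0.011], "r": [0.0179, -0.0529, -0.0791]},
    {"jaw": 0.6, "pos": [0.0112, -0.0547, 0.011], "r": [0.0179, -0.0529, -0.0791]},
    {"jaw": 0.6, "pos": [0.0112, -0.0547, 0.011], "r": [0.0179, -0.0529, -0.0791]},
    {"jaw": 0.6, "pos": [0.0112, -0.0547, 0.011], "r": [0.0179, -0.0529, -0.0791]},
    {"jaw": 0.6},
    {"jaw": 0.6}
  ]
}}

```text
clock: 8.43
tool_pos: [0.4278, 0.2919, 0.2082]
tool_rot: [0.913, 0.408, -0.001, -0.001]
contact_force: [-0.9, -0.2, -0.6]
opening: 0.602
grasp_force: 0.0
```

Run:
```python
from h import *
from bench import arm, eyes
import cv2
d=eyes.read_camera("wrist");np.savez("wrist4.npz",**{k:d[k] for k in("color","K","world_from_camera")})
p=proj(0,[[.4274,.2917,.041],[.4274,.2917,.071]],d).round(1);print(p.tolist())
x,y=(p[0].astype(int));x0=max(x-100,0);y0=max(y-80,0);print(x0,y0)
cv2.imwrite("pics/w4.png",cv2.resize(d["color"][y0:y0+150,x0:x0+200,::-1],None,fx=4,fy=4))
go([.4274,.2917,.058],tool(.84))
```

```text
[[321.4, 182.8], [321.2, 191.1]]
221 102
3 x [-0.0001 -0.0002  0.0501] [-0.0009 -0.0001 -0.0003]
```

View pics/w4.png

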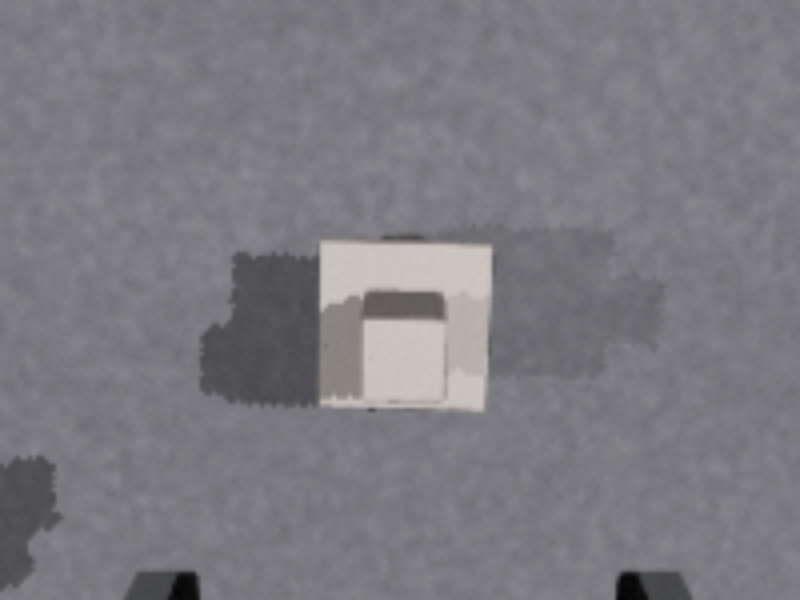

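The square cartridge is centred at (322,183.5), as predicted, with faces aligned within about 1°. Grasping now.

{"method": "drive_effector", "body": {
  "moves": [
    {"jaw": 0.6, "pos": [0, 0, 0.0505]},
    {"jaw": 0.6, "pos": [0, 0, 0.0505]},
    {"jaw": 0.6, "pos": [0, 0, 0.0495]},
    {"jaw": 0.6},
    {"jaw": 0},
    {"jaw": 0},
    {"jaw": 0},
    {"jaw": 0},
    {"jaw": 0, "pos": [0, 0, -0.06]},
    {"jaw": 0, "pos": [0, 0, -0.06]}
  ]
}}

```text
clock: 9.72
tool_pos: [0.4272, 0.2923, 0.1799]
tool_rot: [0.913, 0.408, -0.001, -0.002]
contact_force: [1.1, -0.8, -0.6]
opening: 0.209
grasp_force: 59.2
```

Run:
```python
from h import *
go(m2+.135*n,tool(.197,.4363),7)
```

```text
7 x [-0.0099  0.0445 -0.01  ] [-0.0206  0.0603  0.0904]
```

{"method": "drive_effector", "body": {
  "moves": [
    {"jaw": 0, "pos": [-0.0099, 0.0445, -0.010], "r": [-0.0206, 0.0603, 0.0904]},
    {"jaw": 0, "pos": [-0.0099, 0.0445, -0.010], "r": [-0.0206, 0.0603, 0.0904]},
    {"jaw": 0, "pos": [-0.0099, 0.0445, -0.010], "r": [-0.0206, 0.0603, 0.0904]},
    {"jaw": 0, "pos": [-0.0099, 0.0445, -0.010], "r": [-0.0206, 0.0603, 0.0904]},
    {"jaw": 0, "pos": [-0.0099, 0.0445, -0.010], "r": [-0.0206, 0.0603, 0.0904]},
    {"jaw": 0, "pos": [-0.0099, 0.0445, -0.010], "r": [-0.0206, 0.0603, 0.0904]},
    {"jaw": 0, "pos": [-0.0099, 0.0445, -0.010], "r": [-0.0206, 0.0603, 0.0904]},
    {"jaw": 0},
    {"jaw": 0}
  ]
}}

```text
clock: 10.85
tool_pos: [0.5234, -0.0062, 0.2404]
tool_rot: [0.971, 0.096, 0.216, -0.021]
contact_force: [0.2, 0.5, -1.3]
opening: 0.214
grasp_force: 59.4
```

Run:
```python
from h import *
rel(m2);go(m2+.08*n,tool(.197,.4363))
```

```text
rel u v n -0.0001 0.0001 0.1335
1 x [0.0001 0.0001 0.0536] [ 0.001  -0.0006  0.0012]
```

{"method": "drive_effector", "body": {
  "moves": [
    {"jaw": 0, "pos": [0, 0, 0.05], "r": [0.001, 0, 0.001]},
    {"jaw": 0, "pos": [0, 0, 0.015]},
    {"jaw": 0, "pos": [0, 0, 0.014]},
    {"jaw": 0, "pos": [0, 0, 0.01]},
    {"jaw": 0, "pos": [0, 0, 0.006]},
    {"jaw": 0}
  ]
}}

```text
clock: 11.6
tool_pos: [0.5627, 0.0016, 0.1532]
tool_rot: [0.972, 0.096, 0.215, -0.022]
contact_force: [0.2, 0.1, -0.8]
opening: 0.212
grasp_force: 59.2
```

Run:
```python
from h import *
rel(m2)
```

```text
rel u v n -0.0007 0.0 0.0376
```

{"method": "drive_effector", "body": {
  "moves": [
    {"jaw": 0, "pos": [0, 0, 0.007]},
    {"jaw": 0, "pos": [0, 0, 0.005]},
    {"jaw": 0, "pos": [0, 0, 0.003]},
    {"jaw": 0, "pos": [0, 0, 0.001]},
    {"jaw": 0}
  ]
}}

```text
clock: 12.22
tool_pos: [0.569, 0.0029, 0.1402]
tool_rot: [0.972, 0.096, 0.216, -0.021]
contact_force: [-38.2, -0.8, 53.7]
opening: 0.21
grasp_force: 70.2
```

Run:
```python
from h import *
rel(m2)
```

```text
rel u v n -0.0003 0.0001 0.0232
```

{"method": "drive_effector", "body": {
  "moves": [
    {"jaw": 0, "pos": [0, 0, -0.002]},
    {"jaw": 0.45},
    {"jaw": 0.45},
    {"jaw": 0.45},
    {"jaw": 0.45, "pos": [0, 0, -0.05]},
    {"jaw": 0, "pos": [0, 0, -0.01]},
    {"jaw": 0},
    {"jaw": 0}
  ]
}}

```text
clock: 13.22
tool_pos: [0.5435, -0.0025, 0.194]
tool_rot: [0.972, 0.096, 0.215, -0.022]
contact_force: [-0.2, -1.4, -0.2]
opening: -0.001
grasp_force: 0.0
```

Run:
```python
from h import *
rel(m2);go(m2+.0525*n,tool(.197,.4363))
```

```text
rel u v n -0.0011 -0.0002 0.0829
1 x [ 0.0012 -0.0002  0.0304] [-0.001   0.0013 -0.0011]
```

{"method": "drive_effector", "body": {
  "moves": [
    {"jaw": 0, "pos": [0.001, 0, 0.027]},
    {"jaw": 0, "pos": [0, 0, 0.003]},
    {"jaw": 0, "pos": [0, 0, 0.002]},
    {"jaw": 0, "pos": [0, 0, 0.002]},
    {"jaw": 0}
  ]
}}

```text
clock: 13.85
tool_pos: [0.5586, 0.0005, 0.1648]
tool_rot: [0.972, 0.096, 0.215, -0.022]
contact_force: [-1.0, 0.7, -0.6]
opening: 0.003
grasp_force: 0.0
```

Run:
```python
from h import *
rel(m2)
```

```text
rel u v n 0.0004 -0.0002 0.05
```

{"method": "drive_effector", "body": {
  "moves": [
    {"jaw": 0, "pos": [0, 0, -0.03]},
    {"jaw": 0, "pos": [0, 0, -0.06]},
    {"jaw": 0.4, "pos": [0, 0, -0.02]},
    {"jaw": 0.4}
  ]
}}

```text
clock: 14.35
tool_pos: [0.5132, -0.0093, 0.2659]
tool_rot: [0.971, 0.095, 0.217, -0.021]
contact_force: [0.8, 0.2, -0.2]
opening: 0.397
grasp_force: 0.0
```

Run:
```python
from h import *
from bench import arm, eyes
import cv2
d=eyes.read_camera("wrist");np.savez("wrist5.npz",**{k:d[k] for k in("color","K","world_from_camera")})
print(proj(0,[m1+.005*n,m2+.005*n,m1+.035*n,m2+.035*n,ctr+.042*n],d).round(1).tolist())
cv2.imwrite("pics/w5.png",cv2.resize(d["color"][90:290,200:480,::-1],None,fx=2.8,fy=2.8))
for a in(.1,.15,.2,.25,.3):
    dd=np.cos(a)*u-np.sin(a)*v
    print(a,(((proj(0,[ctr+.042*n+.022*dd,ctr+.042*n-.022*dd,ctr+.008*n+.048*dd,ctr+.008*n-.048*dd],d)-[200,90]))*2.8).round(0).tolist())
```

```text
[[454.9, 187.9], [319.5, 187.8], [469.2, 197.0], [319.3, 196.9], [396.2, 199.4]]
0.1 [[562.0, 234.0], [537.0, 375.0], [551.0, 131.0], [504.0, 408.0]]
0.15 [[566.0, 235.0], [533.0, 375.0], [558.0, 132.0], [497.0, 407.0]]
0.2 [[570.0, 235.0], [530.0, 374.0], [565.0, 134.0], [490.0, 406.0]]
0.25 [[573.0, 236.0], [526.0, 373.0], [572.0, 136.0], [484.0, 405.0]]
0.3 [[577.0, 237.0], [523.0, 372.0], [580.0, 138.0], [477.0, 403.0]]
```

View pics/w5.png

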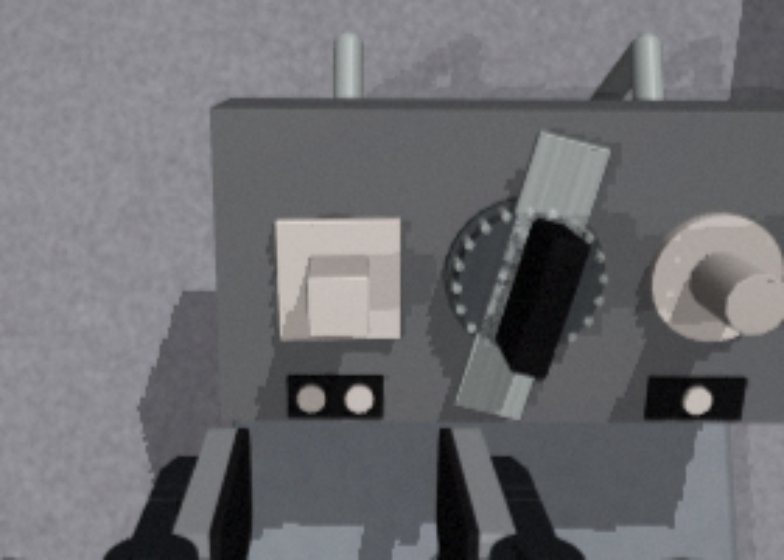

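Both flanges are flat on the deck, square at crop (338,280) and round at (717,280). The ring's wings run (576,141) to (489,411), so the ring angle is about 0.25. Next is the ring.

Run:
```python
from h import *
from bench import arm, eyes
print(arm.read_state()["qpos"].round(2) if hasattr(arm.read_state()["qpos"],"round") else arm.read_state()["qpos"])
go(ctr+.08*n,tool(.197,.4363)*R.from_euler("z",.25))
```

```text
[ 0.61  0.02 -0.6   2.14 -0.14  0.56 -1.26]
2 x [0.0017 0.0317 0.0401] [ 0.0004 -0.0004  0.1245]
```

{"method": "drive_effector", "body": {
  "moves": [
    {"jaw": 0.45, "pos": [0.0017, 0.0317, 0.04], "r": [0, 0, 0.1245]},
    {"jaw": 0.45, "pos": [0.0017, 0.0317, 0.04], "r": [0, 0, 0.1245]},
    {"jaw": 0.45},
    {"jaw": 0.45}
  ]
}}

```text
clock: 14.9
tool_pos: [0.5578, -0.0632, 0.1906]
tool_rot: [0.976, -0.025, 0.21, -0.049]
contact_force: [0.2, 0.1, 0.2]
opening: 0.451
grasp_force: 0.0
```

Run:
```python
from h import *
from bench import arm, eyes
print(np.round(arm.read_state()["qpos"],2));rel(ctr)
go(ctr+.031*n,tool(.197,.4363)*R.from_euler("z",.25))
```

```text
[ 0.6   0.24 -0.53  2.11 -0.03  0.41 -1.49]
rel u v n -0.0007 0.0014 0.0789
1 x [0.0011 0.0013 0.0479] [-0.0018  0.0021  0.0015]
```

Joint 7 would run out of range turning this way, so I'll use the half-turned grasp.

{"method": "drive_effector", "body": {
  "moves": [
    {"jaw": 0.45, "r": [0, 0, -0.1745]},
    {"jaw": 0.45, "r": [0, 0, -0.1745]},
    {"jaw": 0.45, "r": [0, 0, -0.1745]},
    {"jaw": 0.45, "r": [0, 0, -0.1745]},
    {"jaw": 0.45, "r": [0, 0, -0.1745]},
    {"jaw": 0.45, "r": [0, 0, -0.1745]},
    {"jaw": 0.45, "r": [0, 0, -0.1745]},
    {"jaw": 0.45, "r": [0, 0, -0.1745]},
    {"jaw": 0.45, "r": [0, 0, -0.1745]}
  ],
  "quiet": true
}}

```text
ok
```

{"method": "drive_effector", "body": {
  "moves": [
    {"jaw": 0.45, "r": [0, 0, -0.1745]},
    {"jaw": 0.45, "r": [0, 0, -0.1745]},
    {"jaw": 0.45, "r": [0, 0, -0.1745]},
    {"jaw": 0.45, "r": [0, 0, -0.1745]},
    {"jaw": 0.45, "r": [0, 0, -0.1745]},
    {"jaw": 0.45, "r": [0, 0, -0.1745]},
    {"jaw": 0.45, "r": [0, 0, -0.1745]},
    {"jaw": 0.45, "r": [0, 0, -0.1745]},
    {"jaw": 0.45, "r": [0, 0, -0.1745]},
    {"jaw": 0.45}
  ]
}}

```text
clock: 17.27
tool_pos: [0.558, -0.0637, 0.1919]
tool_rot: [0.026, 0.976, 0.048, 0.211]
contact_force: [0.6, 0.2, -0.5]
opening: 0.449
grasp_force: 0.0
```

Run:
```python
from h import *
from bench import arm, eyes
print(np.round(arm.read_state()["qpos"],2));rel(ctr)
go(ctr+.031*n,tool(.197,.4363)*R.from_euler("z",.25-np.pi))
```

```text
[ 1.16  0.48 -1.23  2.09  0.71  0.53  1.02]
rel u v n 0.0 0.001 0.08
1 x [-0.0003 -0.001   0.049 ] [ 0.0001 -0.      0.0006]
```

{"method": "drive_effector", "body": {
  "moves": [
    {"jaw": 0.45, "pos": [0, -0.001, 0.025]},
    {"jaw": 0.45, "pos": [0, 0, 0.024]},
    {"jaw": 0.45},
    {"jaw": 0},
    {"jaw": 0},
    {"jaw": 0},
    {"jaw": 0}
  ]
}}

```text
clock: 18.15
tool_pos: [0.5783, -0.0595, 0.1482]
tool_rot: [0.025, 0.976, 0.049, 0.212]
contact_force: [-7.3, 10.3, 10.5]
opening: 0.129
grasp_force: 58.8
```

Run:
```python
from h import *
rel(ctr)
```

```text
rel u v n 0.0003 0.0011 0.0317
```

{"method": "drive_effector", "body": {
  "moves": [
    {"jaw": 0, "pos": [0, 0.001, -0.001]},
    {"jaw": 0, "r": [0, 0, 0.12]},
    {"jaw": 0, "r": [0, 0, 0.12]},
    {"jaw": 0, "r": [0, 0, 0.12]},
    {"jaw": 0, "r": [0, 0, 0.12]},
    {"jaw": 0, "r": [0, 0, 0.12]}
  ]
}}

```text
clock: 18.9
tool_pos: [0.5779, -0.0598, 0.1483]
tool_rot: [0.315, 0.924, 0.109, 0.187]
contact_force: [12.7, 4.9, -19.8]
opening: 0.125
grasp_force: 61.7
```

Run:
```python
from h import *
from bench import arm, eyes
def ang():
    s=arm.read_state();w=((tool(.197,.4363)*R.from_euler("z",-np.pi)).inv()*R.from_quat(s["tool_rot"])).as_rotvec();print("ring",w.round(3),s["ft_torque"],np.round(s["qpos"],2))
rel(ctr);ang()
```

```text
rel u v n -0.0001 0.0009 0.032
ring [-0.002  0.     0.855] [ 0.3099161  -0.28223872  0.09489856] [ 0.9   0.47 -0.93  2.09  0.66  0.4   0.45]
```

{"method": "drive_effector", "body": {
  "moves": [
    {"jaw": 0, "pos": [0, 0, 0.0008], "r": [0, 0, 0.13]},
    {"jaw": 0, "r": [0, 0, 0.13]},
    {"jaw": 0, "r": [0, 0, 0.13]},
    {"jaw": 0, "r": [0, 0, 0.13]},
    {"jaw": 0, "r": [0, 0, 0.13]},
    {"jaw": 0, "r": [0, 0, 0.12]},
    {"jaw": 0}
  ]
}}

```text
clock: 19.77
tool_pos: [0.5776, -0.06, 0.1479]
tool_rot: [0.638, 0.739, 0.17, 0.133]
contact_force: [-10.5, 0.9, 9.5]
opening: 0.128
grasp_force: 70.4
```

Run:
```python
from h import *
from bench import arm, eyes
def ang():
    s=arm.read_state();w=((tool(.197,.4363)*R.from_euler("z",-np.pi)).inv()*R.from_quat(s["tool_rot"])).as_rotvec();print("ring",w.round(3),s["ft_torque"],np.round(s["qpos"],2))
rel(ctr);ang()
```

```text
rel u v n -0.0006 0.0008 0.0318
ring [1.000e-03 1.000e-03 1.621e+00] [-0.42673009  1.58209188  1.20541767] [ 0.75  0.4  -0.75  2.09  0.43  0.35 -0.12]
```

{"method": "drive_effector", "body": {
  "moves": [
    {"jaw": 0, "r": [0, 0, -0.04]},
    {"jaw": 0.4},
    {"jaw": 0.4},
    {"jaw": 0.4},
    {"jaw": 0.4, "pos": [0, 0, -0.04]},
    {"jaw": 0.4, "pos": [0, 0, -0.05]},
    {"jaw": 0.4, "pos": [0, 0, -0.02]},
    {"jaw": 0.4}
  ]
}}

```text
clock: 20.78
tool_pos: [0.5364, -0.0703, 0.2413]
tool_rot: [0.624, 0.751, 0.168, 0.138]
contact_force: [0.4, -0.7, -0.4]
opening: 0.402
grasp_force: 0.0
```

Run:
```python
from h import *
from bench import arm, eyes
import cv2
d=eyes.read_camera("wrist");e=eyes.read_camera("top")
cv2.imwrite("pics/w6.png",np.hstack([cv2.resize(d["color"][:,:,::-1],(480,300)),cv2.resize(e["color"][140:240,270:370,::-1],(300,300))]))
f=np.array([.5928,-.0578,0])
print("flush est",f+[-.1104*np.cos(.197),-.1104*np.sin(.197),.0474])
go([.485,-.0785,.13],tool(.197-np.pi/2))
```

```text
flush est [ 0.48453534 -0.0794084   0.0474    ]
18 x [-0.0064 -0.0018  0.0051] [-0.0002 -0.0377  0.1698]
```

View pics/w6.png

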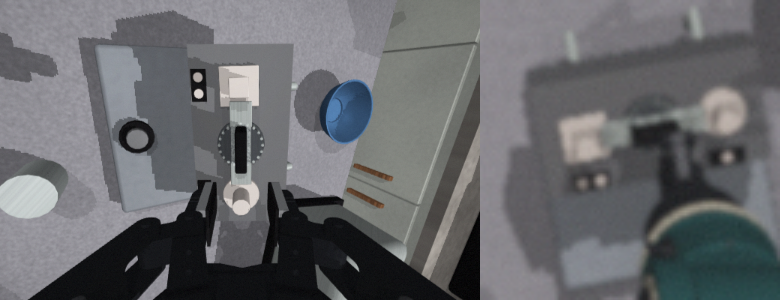

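The ring's wings lie over both flanges (wrist view: bar vertical at x≈240, wings reaching both cartridges), so it is locked. Now the flush button, at wrist (137,137).

Run:
```python
from h import *
go([.4845,-.0785,.13],tool(.197+np.pi/2))
```

```text
3 x [ 0.0003 -0.0274  0.0303] [ 0.1456 -0.0007 -0.0039]
```

{"method": "drive_effector", "body": {
  "moves": [
    {"jaw": 0, "pos": [0.0003, -0.0274, 0.0303], "r": [0.1456, -0.0007, -0.0039]},
    {"jaw": 0, "pos": [0.0003, -0.0274, 0.0303], "r": [0.1456, -0.0007, -0.0039]},
    {"jaw": 0, "pos": [0.0003, -0.0274, 0.0303], "r": [0.1456, -0.0007, -0.0039]},
    {"jaw": 0},
    {"jaw": 0}
  ]
}}

```text
clock: 21.5
tool_pos: [0.4868, -0.0769, 0.1329]
tool_rot: [0.633, 0.774, 0.005, 0.003]
contact_force: [-0.2, -0.2, 1.0]
opening: 0.003
grasp_force: 0.0
```

Run:
```python
from h import *
go([.4845,-.0785,.066],tool(.197+np.pi/2))
```

```text
2 x [-0.0006 -0.0016  0.0334] [ 0.0062 -0.001   0.001 ]
```

{"method": "drive_effector", "body": {
  "moves": [
    {"jaw": 0, "pos": [-0.0006, -0.0016, 0.0334], "r": [0.006, -0.001, 0.001]},
    {"jaw": 0, "pos": [-0.0006, -0.0016, 0.0334], "r": [0.006, -0.001, 0.001]},
    {"jaw": 0, "pos": [0, 0, 0.003]},
    {"jaw": 0}
  ]
}}

```text
clock: 22.0
tool_pos: [0.4841, -0.0794, 0.0641]
tool_rot: [0.635, 0.773, -0.001, 0.0]
contact_force: [-2.0, 0.3, 2.7]
opening: 0.003
grasp_force: 1.2
```

{"method": "drive_effector", "body": {
  "moves": [
    {"jaw": 0, "pos": [0, 0, 0.003]},
    {"jaw": 0}
  ]
}}

```text
clock: 22.25
tool_pos: [0.4843, -0.0795, 0.0605]
tool_rot: [0.635, 0.773, -0.001, 0.0]
contact_force: [0.7, -1.1, 3.5]
opening: -0.0
grasp_force: 2.3
```

{"method": "drive_effector", "body": {
  "moves": [
    {"jaw": 0, "pos": [0, 0, 0.003]},
    {"jaw": 0}
  ]
}}

```text
clock: 22.5
tool_pos: [0.4847, -0.0794, 0.0591]
tool_rot: [0.634, 0.773, -0.001, 0.001]
contact_force: [-15.4, -0.5, 58.3]
opening: -0.001
grasp_force: 29.4
```

The button hit its hard stop after about 6 mm of travel. Letting go.

{"method": "drive_effector", "body": {
  "moves": [
    {"jaw": 0, "pos": [0, 0, -0.02]},
    {"jaw": 0, "pos": [0, 0, -0.05]},
    {"jaw": 0, "pos": [0, 0, -0.06]},
    {"jaw": 0, "pos": [0, -0.05, -0.03]},
    {"jaw": 0, "pos": [0, -0.05, -0.03]},
    {"jaw": 0},
    {"jaw": 0}
  ]
}}

```text
clock: 23.38
tool_pos: [0.3908, -0.0985, 0.2448]
tool_rot: [0.635, 0.773, -0.001, -0.0]
contact_force: [0.2, 0.2, -0.1]
opening: 0.003
grasp_force: 0.0
```

Run:
```python
from h import *
from bench import arm, eyes
import cv2
d=eyes.read_camera("wrist");e=eyes.read_camera("scene")
cv2.imwrite("pics/w7.png",np.hstack([cv2.resize(d["color"][:,:,::-1],(440,275)),cv2.resize(e["color"][150:260,240:384,::-1],(360,275),interpolation=cv2.INTER_CUBIC)]))
```

```text
(no output)
```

View pics/w7.png

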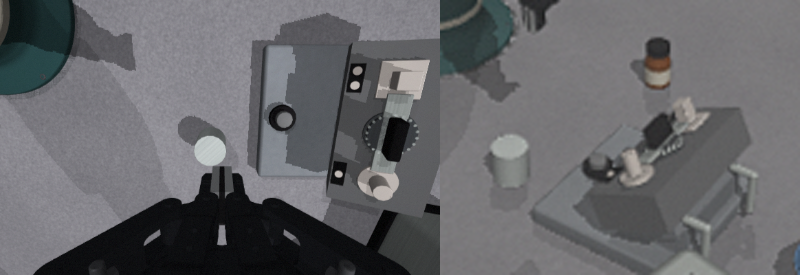

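Both cartridges are home with the ring's wings over them (wings from (400,95) to (380,175)). The button is up, and the tin and spice jar stand where they were. Handing in.

```bash
python3 -c "
from bench import arm, eyes
print(arm.job_done())"
```

```text
the job is handed in; nothing more can be done
None
```

I handed the job in at about 23 s on the robot's clock: both cartridges are home, round first and then square, the ring is turned to its stop over both, and the flush button was pressed to its stop and let go; the hand-in returned no verdict.

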